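# Set the welding range selector and switch the set on

## Task

Get the welding set ready: with a fingertip, push the pointer of the range selector on the bench console clockwise, counting the clicks, to the sixth mark, the shortest mark being the first, and do not run past it; when it has clicked into place, push the mains lever fully over, away from the robot. Push gently, only with the fingers and without pinching or lifting anything, and leave everything else on the bench where it stands.

Things in the scene. Friction and masses are not known exactly. Their poses are not given: they have to be found in the camera images.
- console: fixed control box, 220 mm deep (x) by 360 wide (y) by 85 high with a flat aluminium face on top; origin at the centre of its underside; x points away from the robot, y left, z up. Selector on its left half, mains lever on its right (pivot at x 0, y -110 mm). Eight flat black bars, 5 to 22 mm long, growing clockwise, lie around the selector 70 mm from its axis. It and its controls must not bear over 35 N
- selector_axis (a point): point on the selector's vertical turning axis (console x -5, y +85 mm), at half height of its pointer bar, 27 mm above the console's face; oriented as the console
- selector (a joint): selector angle, rad, growing clockwise from above; 8 detents 0.524 apart: first mark 0, sixth 2.618, eighth 3.665, stops just outside. At q the pointer points at 1.833 - q, anticlockwise from the console's x. Starts at mark 1, 2 or 3. A sprung roller holds it: pushed past half-way to the next mark, it snaps on to that mark by itself, ahead of the finger. Needs about 0.1 N m (2 N at 50 mm)
- pointer_end (a point): end of the selector's black pointer bar, at mid-height, 60 mm from the axis; its x runs along the pointer. The bar is 12 mm wide, 13 to 41 mm above the face, reaching 60 mm from the axis in front and 24 mm behind, over a round skirt of 28 mm radius and 13 mm height; a white line on top marks the pointing half
- mains (a joint): mains lever angle, rad: 0 off (leaning to the robot, along the console's -x), 1.0 fully on (leaning away, along +x). It stays where it is left; about 1 N at the ball moves it. Starts off
- mains_tip (a point): centre of the 26 mm black ball of the mains lever, 60 mm from its pivot, which lies 22 mm above the face. The 10 mm rod leans 0.5 rad from upright at either end, so the ball's centre is 75 mm above the face at both ends and 82 midway, and travels 58 mm along the console's x. The block below is 70 x 50 x 25 mm
- paste_jar: bystander: small closed jar, 44 mm across, 45 mm tall, standing on the console's face near its far edge, between selector and mains lever; origin at the centre of its underside
- nozzle: bystander: small copper torch nozzle, 24 mm across, 55 mm tall, standing on the console's face near its near edge; origin at the centre of its underside
- brush: bystander: wooden-backed wire brush, 240 x 32 x 28 mm, lying on its side on the bench just left of the console; origin at the centre of its underside
- hammer: bystander: chipping hammer, 240 mm long, 26 mm high, lying on the bench just right of the console; origin midway along it, at its underside
- spray_can: bystander: upright can, 54 mm across, 160 mm tall, beyond the console; origin at the centre of its underside
- pipe_stub: bystander: upright steel pipe stub, 60 mm across, 80 mm tall, beyond the console; origin at the centre of its underside
- offcut: bystander: flat steel offcut 100 x 50 x 12 mm, beyond the console; origin at the centre of its underside
- clamp_jaw: bystander: L-shaped steel clamp jaw 70 x 30 x 65 mm, beyond the console; origin at the centre of its underside

How it is judged (in metres and radians):
On the way, in this order (a step that is already met when the one before it is completed fails the run):
1. the selector rests in its sixth detent, with the mains lever still off (value of joint selector between 2.51799 and 2.71799 rad and velocity of joint selector between -0.05 and 0.05 rad/s and value of joint mains below 0.3 rad), for 0.3 s.
2. the mains lever is pushed fully over (value of joint selector between 2.51799 and 2.71799 rad and value of joint mains above 0.85 rad), for 0.1 s.
At the end, for the whole second after the job is handed in: the selector rests in its sixth detent (2.618 rad within 0.10) and the mains lever is over (0.85 rad or more of 1.0), both at rest, everything released (all of step 2 and velocity of joint selector between -0.05 and 0.05 rad/s and velocity of joint mains between -0.05 and 0.05 rad/s); the robot touches nothing.
It fails at once if the selector is run past the sixth mark (value of joint selector above 2.87979 rad).
It fails at once if the mains lever is pushed while the selector is not yet at the sixth mark (value of joint selector below 2.35619 rad and value of joint mains above 0.3 rad).
It fails at once if the fingers push or pinch the console or its controls with more than 35 N (contact force between the fingers and console above 35 N).
It fails at once if something else on the bench is moved by more than 20 mm (distance of any of paste_jar, nozzle, brush, hammer, spray_can, pipe_stub, offcut, clamp_jaw from where it was at the start of the episode above 0.02 m).
It also fails if it takes over 64 s, if anything falls off the work surface, if the arm or the gripper's body presses on something with over 40 N, if the wrist force passes 120 N, or if a joint passes its speed limit or range.

## Robot

A 6-joint arm with a two-finger parallel gripper is mounted at the origin on the work surface. World frame = base frame: x ahead of the robot, y to its left, z up, the work surface at z = 0. Lengths are in m, angles in degrees, forces in N, time in s.
With the tool pointing down it reaches from about 0.4 to 0.825 m from the base axis. Payload 7 kg.
Tool frame: the origin (TCP) lies at the very end of the fingers, on their centre line; the grasp point (between the pads) lies 19 mm behind it (ctrl.tcp_to_grasp is the distance from the TCP to the grasp point, in m); z points along the fingers, y is the direction in which the jaws open and shut (so a half turn about z gives the same grasp; the last joint's range is limited). The gripper opens to 88 mm and grips with 3 to 60 N. Pads are 19 mm wide; open, the fingers measure 130 mm over their backs; the gripper's body (78 mm by 193 mm) begins 47 mm behind the grasp point.
Start: joints at [82.798, 20.546, 0.682, 0, -70.136, -16.507], TCP at [0.271, 0.618, 0.227] pointing down, gripper open.
Joint ranges: [-176.03, 176.03], [-82.01, 121.73], [-58.28, 71.71], [-173.87, 95.51], [-174.79, -0.11], [-173.66, 173.66]. Speed limits (degrees/s): [136.94, 136.94, 172.46, 180, 180, 180].

## Interface

Orientations are given as [roll, pitch, yaw] about the fixed x, y, z axes, in that order (R = Rz(yaw) Ry(pitch) Rx(roll)).
In Python, from plant import ctrl gives the robot as it stands.
- The arm moves only by the tool jog_arm, never from a script. Its argument "commands" is a list of rows, each an object of numbers: "x", "y", "z": the shift along the tool's x, y, z in cm; "roll": the turn about the tool's z in rad. In form: [{"x": .., "y": .., "z": .., "roll": ..}, ...]. A call has 1 to 12 rows; each row shifts and turns the commanded pose from where the row before left it, along the tool's axes as they then stand; what a row does not reach is not made up. A row lasts 1/10 s, in which the tool goes at most 50 mm and 8.59 degrees, less where a joint would pass 70% of its speed; a pose out of reach is approached as far as the arm can. A call is refused whole if a number of a shift passes 5 or a number of a turn 0.15, either way. A call with a gripper value outside its range is refused whole. "gripper" is the finger opening in cm, from 0 to 8.76, set as the call begins (left out, the last holds). The fingers move at their own pace and stop on an object; the grip force is fixed at half the most. Time passes only in rows, so rows that do not move let the fingers close. It gives the time, the measured TCP pose, the force and the opening at its end, in the units of the state.
- ctrl.get_obs(): the state, without advancing time (a new reading comes with each control period).
- ctrl.snapshot(name): name is "side" or "top"; returns a dict with "image" (480x640x3 uint8, red, green, blue), "mtx" (3x3 intrinsics, pixels), "position" and "orientation" of the camera in the world. Camera axes: x right, y up, looking along -z (the intrinsics and any distortion apply to the point x, -y, -z); pixel columns grow to the right and rows downward; lengths in m; the calibration is good to about 2 mm. A picture is of the moment at which its call begins. There is no depth.
- ctrl.close_job(): hands the job in, once; it reports no verdict.
Trained networks look in the newest picture that a camera, given by its name, has taken for a name from the list of things; names that differ only in an ending like _2 or _b are one class to them, and where a whole thing is asked for, a point or a joint stands for the part that bears it (a point fixed in the world has none). Each returns a list of dicts, best first, with "confidence" (0 to 1); they miss things now and then, are a little off and sometimes report something else, mostly with a low value. They report only what shows in the picture. A call takes as long as a camera call.
- ctrl.search_frame(camera, query): "position" ([column, row] as shares, 0 to 1, of the picture: columns of its width, rows of its height, amid what is visible of it).
- ctrl.regions_of(camera, query): "mask" (480x640 bool, what is visible of it) and "position" ([column, row] as shares, 0 to 1, of the picture: columns of its width, rows of its height, amid what is visible of it).
The state is a dict: "clock": time; "joint_pos": joint angles; "qvel": joint speeds; "tau": joint torques, N m; "tool_pos": TCP position; "orientation": TCP orientation; "force": force on the tool from outside, world axes, zero at the start; "moment": the same for the moment, N m; "opening": finger opening in m.
Only numpy, scipy, OpenCV 4.12 (cv2) and the standard library are available. Lean on these libraries where they do the work, as an engineer would, in place of code of your own. Each camera call takes 0.05 s, during which the arm holds its last target.

## Working session

There is one attempt and no reset: what is moved stays moved. The work goes in short steps, Python scripts to look and compute and a tool call to move; the robot and the scene stay as the last step left them, time stands still between calls to the robot, and variables do not carry over. Pictures are saved under pics/ and viewed, and the job is handed in when it is done.

Besides the shell and the picture viewer there is one more tool, called after "Emit:" by a JSON object that holds its "op" and its "data", one argument or row to a line. jog_arm: Moves the arm, as the interface text tells. Its arguments: {"type":"object","properties":{"commands":{"type":"array"},"gripper":{"type":"number"}},"required":["commands"]}

```bash
mkdir -p pics; ls; cat > h.py <<'E'
import numpy as np, cv2
from plant import ctrl
def snap(n,f):
    s=ctrl.snapshot(n); cv2.imwrite('pics/'+f,s['image'][:,:,::-1]); return s
E
python3 - <<'E'
from h import *
import pickle
for n in('side','top'):
    s=snap(n,n+'0.png'); print(n,s['mtx'],s['position'],s['orientation'],[k for k in s])
    pickle.dump(s,open(n+'0.pkl','wb'))
    for q in['console','selector_axis','pointer_end','mains_tip','paste_jar','nozzle']:
        print(q,[(np.round(np.array(r['position'])*[640,480],1).tolist(),round(r['confidence'],2)) for r in ctrl.search_frame(n,q)][:3])
print(ctrl.get_obs())
E
```

```text
pics
side [[551.39453178   0.         319.29755149]
 [  0.         551.39453178 246.2041063 ]
 [  0.           0.           1.        ]] [ 0.46480917 -0.706005    0.85306265] [ 46.72021433   0.28276158 -11.39528453] ['image', 'mtx', 'position', 'orientation']
console [([281.9, 272.0], 0.65)]
selector_axis [([280.7, 272.6], 0.64), ([236.6, 251.0], 0.49)]
pointer_end [([261.9, 217.5], 0.78)]
mains_tip [([282.1, 262.5], 0.74)]
paste_jar [([322.7, 243.3], 0.86), ([238.0, 253.3], 0.34)]
nozzle [([237.7, 249.5], 0.63), ([279.6, 273.0], 0.54)]
top [[465.26190861   0.         320.60193139]
 [  0.         465.26190861 239.36506835]
 [  0.           0.           1.        ]] [0.45306744 0.03089829 0.91861123] [ 10.99685453  -0.56142674 -90.10772591] ['image', 'mtx', 'position', 'orientation']
console [([272.0, 281.8], 0.64), ([283.7, 328.1], 0.4)]
selector_axis [([273.0, 283.0], 0.97)]
pointer_end [([219.5, 287.2], 0.85)]
mains_tip [([336.9, 278.6], 0.57)]
paste_jar [([288.7, 230.6], 0.66)]
nozzle [([285.0, 329.2], 0.66)]
{'clock': 0.7, 'joint_pos': array([ 8.27992029e+01,  2.05426416e+01,  6.82972524e-01, -7.98668825e-05,
       -7.01354019e+01, -1.65078548e+01]), 'qvel': array([ 0.05417758,  0.08374091,  0.09346415, -0.06054398,  0.04731807,
       -0.04311359]), 'tau': array([-7.27590286e-04, -5.82157087e+01,  2.93257302e+01,  7.00121373e+00,
        1.26020439e-02, -3.43429963e-05]), 'tool_pos': array([0.271407  , 0.61801934, 0.22661071]), 'orientation': array([-1.79995296e+02,  1.47257418e-03, -2.37086789e+01]), 'force': array([-0.62319527,  0.01570773,  0.81957744]), 'moment': array([ 0.00762905, -0.03136551,  0.01021328]), 'opening': 0.08761269290661432}
```

View pics/side0.png

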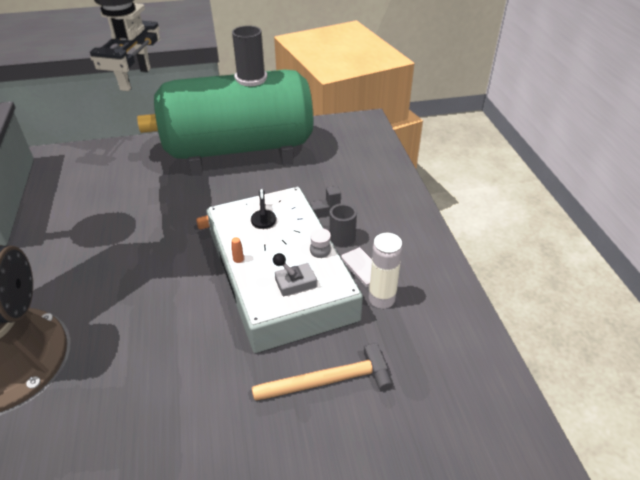

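View pics/top0.png

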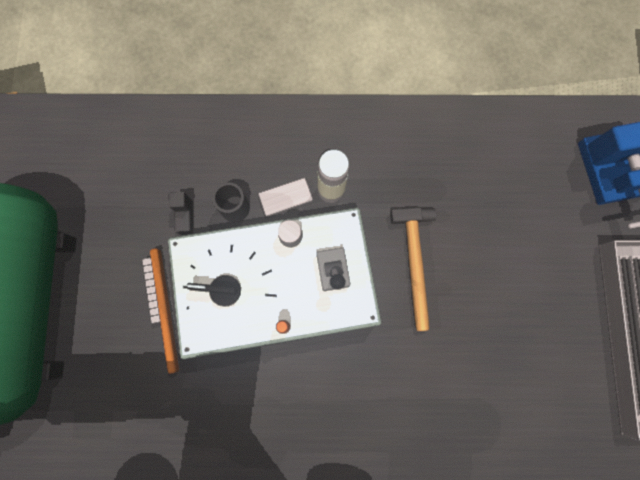

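```bash
python3 - <<'E'
import cv2
a=cv2.imread('pics/top0.png')[195:355,180:390]
cv2.imwrite('pics/top0z.png',cv2.resize(a,None,fx=3.7,fy=3.7,interpolation=cv2.INTER_CUBIC))
a=cv2.imread('pics/side0.png')[150:350,180:400]
cv2.imwrite('pics/side0z.png',cv2.resize(a,None,fx=3,fy=3,interpolation=cv2.INTER_CUBIC))
E
```

```text
(no output)
```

View pics/top0z.png

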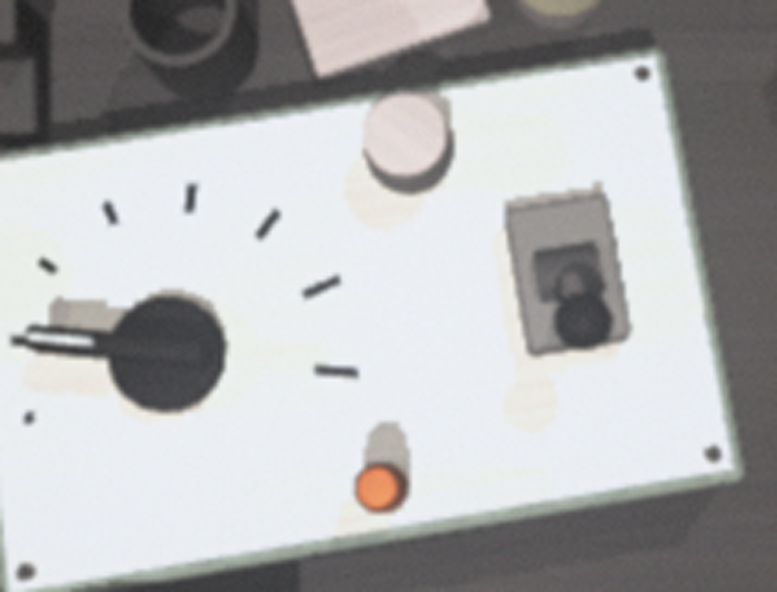

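View pics/side0z.png

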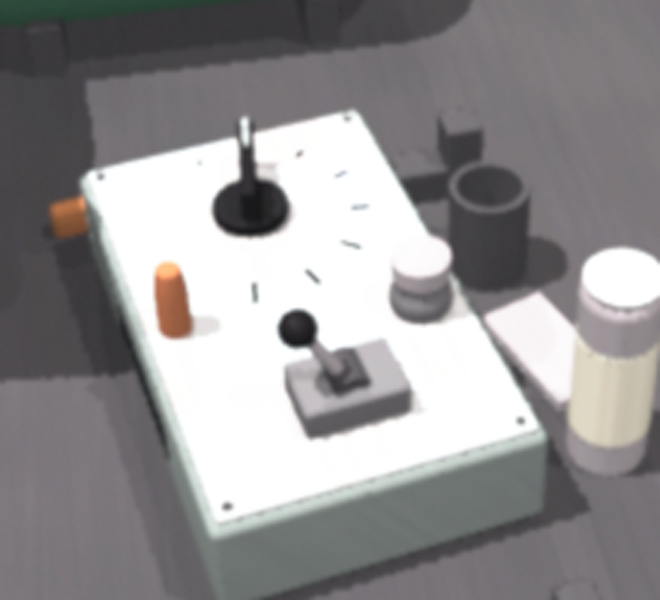

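The pointer in `top` runs from about (226,291) to (184,287) and covers the second mark. Mark 1 shows at (188,308) and mark 3 at (193,267), so it starts at mark 2. The mains ball at (337,280) leans towards the robot, which is off. The nozzle is at (282,327) and the jar at (289,231). Next I fit the console pose from the marks.

```bash
cat >> h.py <<'E'
from scipy.spatial.transform import Rotation as R
from scipy.optimize import least_squares
import pickle
def proj(s,P):
    r=R.from_euler('xyz',s['orientation'],degrees=True).as_matrix()
    c=(np.atleast_2d(P)-s['position'])@r; c=c*[1,-1,-1]
    u=c@np.array(s['mtx']).T; return u[:,:2]/u[:,2:]
def ray(s,px,z):
    r=R.from_euler('xyz',s['orientation'],degrees=True).as_matrix()
    k=np.linalg.inv(s['mtx'])@np.array([px[0],px[1],1]); d=r@(k*[1,-1,-1])
    p=np.array(s['position']); return p+d*(z-p[2])/d[2]
def cw(pose,P):
    x,y,a=pose; P=np.atleast_2d(np.array(P,float)); c,sn=np.cos(a),np.sin(a)
    return np.c_[x+c*P[:,0]-sn*P[:,1], y+sn*P[:,0]+c*P[:,1], P[:,2]]
E
python3 - <<'E'
from h import *
T=pickle.load(open('top0.pkl','rb'));S=pickle.load(open('side0.pkl','rb'))
mk=lambda k:[-.005+.07*np.cos(1.833-.5236*k),.085+.07*np.sin(1.833-.5236*k),.085]
tz={0:(28,417),2:(48,265),3:(110,212),4:(190,198),5:(268,223),6:(322,287),7:(336,371)}
sz={2:(300,154),3:(341,174),4:(360,207),5:(351,244),6:(313,276),7:(255,292)}
A=np.array([mk(k) for k in tz]);B=np.array([mk(k) for k in sz])
a=np.array(list(tz.values()))/3.7+[180,195]-.37;b=np.array(list(sz.values()))/3+[180,150]-.33
C=np.array([[.11,-.18,.085],[-.11,-.18,.085]]); c=np.array([(660,48),(740,470)])/3.7+[180,195]-.37
for useS in(0,1,2):
  def f(p):
    t=(proj(T,cw(p,A))-a).ravel(); s=(proj(S,cw(p,B))-b).ravel(); cc=(proj(T,cw(p,C))-c).ravel()*.7
    return np.r_[[t,cc],] .ravel() if 0 else np.concatenate([[t,cc],[t,cc,s],[s]][useS])
  o=least_squares(f,[.45,.1,.15]); print(useS,o.x,np.degrees(o.x[2]),np.round(o.fun,1))
  if useS==1: pickle.dump(o.x,open('pose.pkl','wb'));p=o.x
ax=cw(p,[-.005,.085,.112])[0]; 
print('axis',ax)
print('ptr end pix',[proj(s,cw(p,[-.005+.06*np.cos(1.833-.5236),.085+.06*np.sin(1.833-.5236),.126])) for s in(T,S)])
ball=cw(p,[-.029,-.11,.16])[0];print('ball',ball,proj(T,ball),proj(S,ball))
print('noz',ray(T,(282.5,326.5),.14),'jar',ray(T,(289.5,231.5),.13))
print('noz console', [(R.from_euler('z',-p[2]).apply(ray(T,q,z)-[p[0],p[1],0])) for q,z in(((282.5,326.5),.14),((289.5,231.5),.13))])
E
```

```text
0 [0.54411748 0.10776968 0.1636321 ] 9.375428881161639 [ 2.5 -2.2  2.9 -0.2  2.3  1.5  0.6  2.1 -2.   2.3 -4.2  0.4 -5.1 -2.4
  1.8 -2.6  2.5  0.8]
1 [0.54412336 0.10782246 0.16430258] 9.413844502958112 [ 2.5 -2.2  2.9 -0.1  2.2  1.6  0.5  2.1 -2.   2.3 -4.2  0.4 -5.1 -2.4
  1.8 -2.6  2.5  0.8  1.1  2.2 -0.3  2.1 -1.1  1.2 -1.4 -0.  -0.3 -1.6
  2.2 -2.6]
2 [0.54440286 0.10797976 0.16913789] 9.690887165596841 [ 0.9  2.2 -0.4  2.  -1.2  1.  -1.4 -0.2 -0.2 -1.7  2.3 -2.6]
axis [0.52528773 0.19085992 0.112     ]
ptr end pix [array([[186.69115661, 283.24755538]]), array([[263.55018392, 189.68063057]])]
ball [ 0.53350599 -0.00543949  0.16      ] [[338.19505483 279.59240669]] [[281.43529108 260.02265727]]
noz [0.45845728 0.08589022 0.14      ] jar [0.6201758  0.07670603 0.13      ]
noz console [array([-0.08809972, -0.00762496,  0.14      ]), array([ 0.06993867, -0.04313685,  0.13      ])]
```

```bash
python3 - <<'E'
from h import *
T=pickle.load(open('top0.pkl','rb'));S=pickle.load(open('side0.pkl','rb'))
tz={0:(28,417),2:(48,265),3:(110,212),4:(190,198),5:(268,223),6:(322,287),7:(336,371)}
sz={2:(300,154),3:(341,174),4:(360,207),5:(351,244),6:(313,276),7:(255,292)}
a=np.array(list(tz.values()))/3.7+[180,195]-.37;b=np.array(list(sz.values()))/3+[180,150]-.33
for s,q in((T,a),(S,b)):
  W=np.array([ray(s,x,.085) for x in q])[:,:2]
  def g(v): return np.linalg.norm(W-v[:2],axis=1)-v[2]
  o=least_squares(g,[.52,.19,.07]); print('circle',o.x,np.round(o.fun*1e3,1), np.degrees(np.arctan2(*(W-o.x[:2]).T[::-1])))
for q in((660,48),(740,470)):
  w=ray(T,np.array(q)/3.7+[179.6,194.6],.085);print('corner',w)
for z,n,q in((.126,'tip white far',(28,340)),(.126,'tip',(12,340))):
  print(n,ray(T,np.array(q)/3.7+[179.6,194.6],z))
E
```

```text
circle [0.52280373 0.18890928 0.07671312] [-0.5  0.4  0.7 -0.6 -0.3 -0.3  0.7] [113.44906384  56.15901744  26.9306661   -2.83932234 -33.63820382
 -65.1680603  -96.36187015]
circle [0.52006904 0.19248051 0.07813768] [-0.3  0.5 -0.  -0.2 -0.1  0.2] [ 54.87370935  25.89901797  -3.77383204 -33.54631945 -64.17687953
 -95.05191144]
corner [ 0.67501131 -0.04688885  0.085     ]
corner [ 0.46699014 -0.08154171  0.085     ]
tip white far [0.52559466 0.24947973 0.126     ]
tip [0.52560188 0.25679839 0.126     ]
```

```bash
python3 - <<'E'
from h import *
T=pickle.load(open('top0.pkl','rb'));S=pickle.load(open('side0.pkl','rb'))
def mk(k):
  r=.07+(.005+.00243*k)/2; t=1.833-.5236*k
  return [-.005+r*np.cos(t),.085+r*np.sin(t),.085]
tz={0:(28,417),2:(48,265),3:(110,212),4:(190,198),5:(268,223),6:(322,287),7:(336,371)}
sz={2:(300,154),3:(341,174),4:(360,207),5:(351,244),6:(313,276),7:(255,292)}
A=np.array([mk(k) for k in tz]);B=np.array([mk(k) for k in sz])
a=np.array(list(tz.values()))/3.7+[180,195]-.37;b=np.array(list(sz.values()))/3+[180,150]-.33
for u in(0,1,2):
  def f(p):
    t=(proj(T,cw(p,A))-a).ravel(); s=(proj(S,cw(p,B))-b).ravel()
    return np.concatenate([[t],[s],[t,s]][u])
  o=least_squares(f,[.45,.1,.15]);p=o.x; print(u,p,np.degrees(p[2]),np.round(o.fun,1))
pickle.dump(p,open('pose.pkl','wb'))
e=1.833-.5236
print('axis',cw(p,[-.005,.085,.112]),'ptr end pix',[proj(s,cw(p,[-.005+.06*np.cos(e),.085+.06*np.sin(e),.126])) for s in(T,S)])
ball=cw(p,[-.029,-.11,.16])[0];print('ball',ball,proj(T,ball),proj(S,ball))
C=[[x,y,.085] for x in(.11,-.11) for y in(.18,-.18)]
print('corners',proj(T,cw(p,C)).round(),proj(S,cw(p,C)).round())
for q,z in(((282.5,326.5),.14),((289.5,231.5),.13)): print('console',R.from_euler('z',-p[2]).apply(ray(T,q,z)-[p[0],p[1],0]))
for s,nm in((T,'top'),(S,'side')):
  im=s['image'][:,:,::-1].copy()
  for w in [*C,*[mk(k) for k in range(8)],[-.005,.085,.126],[-.005+.06*np.cos(e),.085+.06*np.sin(e),.126],[-.029,-.11,.16]]:
    x=proj(s,cw(p,w))[0]; cv2.circle(im,(int(round(x[0]*1)),int(round(x[1]))),1,(0,0,255),-1)
  cv2.imwrite(f'pics/{nm}_fit.png',cv2.resize(im[150:370,160:400],None,fx=3,fy=2.7))
E
```

```text
0 [0.54085639 0.10944016 0.16186614] 9.274246634535054 [ 0.1  0.1 -0.2 -0.1  0.1  0.1  0.2 -0.2 -0.   0.2 -0.1 -0.1  0.   0. ]
1 [0.53986426 0.11207553 0.16235596] 9.302311422717052 [ 0.   0.  -0.1  0.1  0.1 -0.1  0.   0.  -0.  -0.1 -0.  -0. ]
2 [0.54042317 0.11001279 0.16183981] 9.272738340812449 [-0.2  0.3 -0.6  0.1 -0.3  0.4 -0.1  0.  -0.4  0.4 -0.5  0.1 -0.3  0.3
  0.4  0.6  0.4  0.7  0.5  0.5  0.4  0.6  0.4  0.6  0.4  0.6]
axis [[0.5217921  0.19309638 0.112     ]] ptr end pix [array([[185.274403  , 285.22000622]]), array([[261.88117051, 189.25889431]])]
ball [ 0.5295269  -0.00322268  0.16      ] [[336.85992071 282.02632054]] [[279.04897593 259.48542263]]
corners [[165. 237.]
 [360. 206.]
 [178. 360.]
 [382. 325.]] [[300. 185.]
 [364. 294.]
 [206. 207.]
 [250. 328.]]
console [-0.08478177 -0.01059983  0.14      ]
console [ 0.0733436  -0.04572241  0.13      ]
```

View pics/top_fit.png

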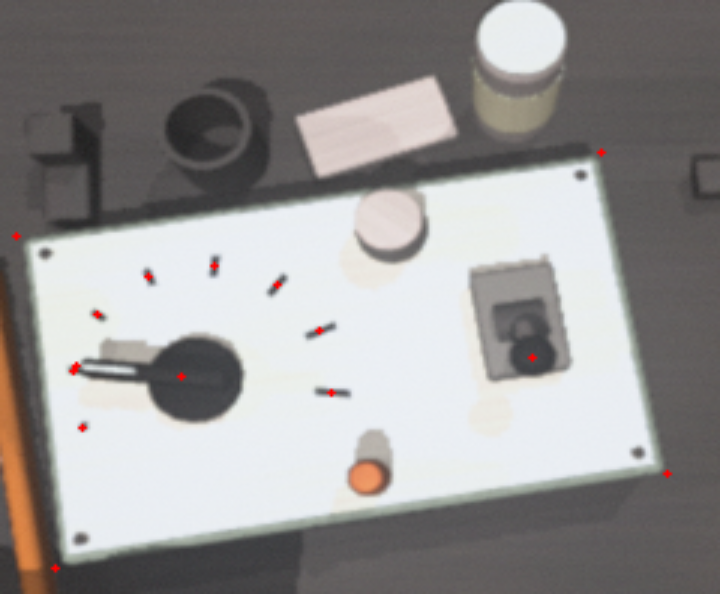

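View pics/side_fit.png

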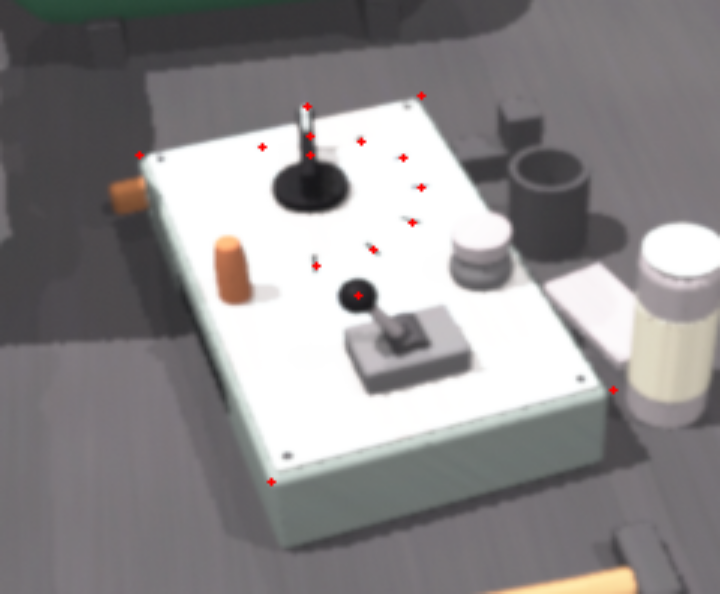

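```bash
python3 - <<'E'
from h import *
T=pickle.load(open('top0.pkl','rb'));S=pickle.load(open('side0.pkl','rb'))
for q in((197,166),(285,158),(140,124),(157,130)): print('side z0',q,ray(S,q,0).round(3),ray(S,q,.1).round(3))
for q in((57,190),(57,410),(70,242),(60,368)): print('top',q,ray(T,q,0).round(3),ray(T,q,.1).round(3),ray(T,q,.2).round(3))
print(proj(S,[.271,.618,.227]))
E
python3 - <<'E'
import cv2
a=cv2.imread('pics/side0.png')[0:180,60:330]
cv2.imwrite('pics/side0g.png',cv2.resize(a,None,fx=2.9,fy=2.9,interpolation=cv2.INTER_CUBIC))
E
```

```text
side z0 (197, 166) [0.381 0.556 0.   ] [0.391 0.408 0.1  ]
side z0 (285, 158) [0.617 0.545 0.   ] [0.6   0.398 0.1  ]
side z0 (140, 124) [0.224 0.808 0.   ] [0.252 0.63  0.1  ]
side z0 (157, 130) [0.274 0.763 0.   ] [0.296 0.591 0.1  ]
top (57, 190) [0.734 0.56  0.   ] [0.704 0.502 0.1  ] [0.673 0.445 0.2  ]
top (57, 410) [0.307 0.515 0.   ] [0.323 0.462 0.1  ] [0.339 0.409 0.2  ]
top (70, 242) [0.626 0.522 0.   ] [0.607 0.469 0.1  ] [0.588 0.415 0.2  ]
top (60, 368) [0.383 0.517 0.   ] [0.39  0.464 0.1  ] [0.398 0.411 0.2  ]
[[135.81113528  80.04133152]]
```

View pics/side0g.png

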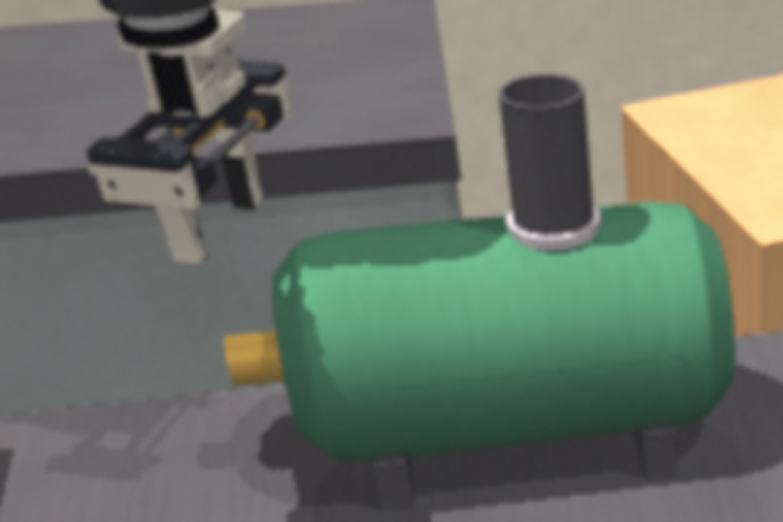

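The fit holds to about 2 mm in both cameras. The console is at (0.540, 0.110) with yaw 9.3°, and the selector axis at (0.522, 0.193). The pointer is at mark 2, with a world direction of 84°. Next I lift clear of the tank, close the fingers and approach.

Emit:
{"op": "jog_arm", "data": {
  "commands": [
    {"z": -4},
    {"z": -4},
    {"z": -4},
    {"x": 1.6, "y": 3.66},
    {"x": 1.6, "y": 3.66},
    {"x": 1.6, "y": 3.66},
    {"x": 1.6, "y": 3.66},
    {"x": 1.6, "y": 3.66},
    {"x": 3.94, "y": 0.95},
    {"x": 3.94, "y": 0.95},
    {"x": 3.94, "y": 0.95},
    {"x": 3.94, "y": 0.95}
  ],
  "gripper": 0
}}

```text
validation failed for argument at $.co...
```

Emit:
{"op": "jog_arm", "data": {
  "commands": [
    {"x": 3.94, "y": 0.95},
    {"x": 3.94, "y": 0.95},
    {"x": 3.94, "y": 0.95},
    {"roll": -0.14},
    {"roll": -0.14},
    {"roll": -0.034},
    {},
    {}
  ]
}}

```text
validation failed for argument at $.co...
```

Emit:
{"op": "jog_arm", "data": {
  "commands": [
    {"x": 0, "y": 0, "z": -4, "roll": 0},
    {"x": 0, "y": 0, "z": -4, "roll": 0},
    {"x": 0, "y": 0, "z": -4, "roll": 0},
    {"x": 1.6, "y": 3.66, "z": 0, "roll": 0},
    {"x": 1.6, "y": 3.66, "z": 0, "roll": 0},
    {"x": 1.6, "y": 3.66, "z": 0, "roll": 0},
    {"x": 1.6, "y": 3.66, "z": 0, "roll": 0},
    {"x": 1.6, "y": 3.66, "z": 0, "roll": 0},
    {"x": 3.94, "y": 0.95, "z": 0, "roll": 0},
    {"x": 3.94, "y": 0.95, "z": 0, "roll": 0},
    {"x": 3.94, "y": 0.95, "z": 0, "roll": 0},
    {"x": 3.94, "y": 0.95, "z": 0, "roll": 0}
  ],
  "gripper": 0
}}

```text
clock: 1.9
tool_pos: [0.401, 0.3189, 0.3472]
orientation: [-179.9, -0.0, -23.7]
force: [0.9, 0.3, -0.1]
opening: 0.001
```

Emit:
{"op": "jog_arm", "data": {
  "commands": [
    {"x": 3.94, "y": 0.95, "z": 0, "roll": 0},
    {"x": 3.94, "y": 0.95, "z": 0, "roll": 0},
    {"x": 3.94, "y": 0.95, "z": 0, "roll": 0},
    {"x": 0, "y": 0, "z": 0, "roll": -0.14},
    {"x": 0, "y": 0, "z": 0, "roll": -0.14},
    {"x": 0, "y": 0, "z": 0, "roll": -0.034},
    {"x": 0, "y": 0, "z": 0, "roll": 0}
  ]
}}

```text
clock: 2.6
tool_pos: [0.497, 0.2463, 0.3466]
orientation: [-180.0, -0.0, -5.7]
force: [-0.1, 0.4, 0.9]
opening: 0.0007
```

Exactly as planned. Now down to z ≈ 0.106.

Emit:
{"op": "jog_arm", "data": {
  "commands": [
    {"x": 0, "y": 0, "z": 4, "roll": 0},
    {"x": 0, "y": 0, "z": 4, "roll": 0},
    {"x": 0, "y": 0, "z": 4, "roll": 0},
    {"x": 0, "y": 0, "z": 4, "roll": 0},
    {"x": 0, "y": 0, "z": 3, "roll": 0},
    {"x": 0, "y": 0, "z": 2.5, "roll": 0},
    {"x": 0, "y": 0, "z": 2.5, "roll": 0},
    {"x": 0, "y": 0, "z": 0, "roll": 0},
    {"x": 0, "y": 0, "z": 0, "roll": 0}
  ]
}}

```text
clock: 3.5
tool_pos: [0.4971, 0.2466, 0.107]
orientation: [180.0, -0.0, -5.7]
force: [-0.1, 0.6, 0.1]
opening: 0.0004
```

```bash
python3 - <<'E'
from h import *
for n in('top','side'):
    s=snap(n,n+'1.png'); cv2.imwrite(f'pics/{n}1z.png',cv2.resize(s['image'][150:370,160:400,::-1],None,fx=3,fy=2.7,interpolation=cv2.INTER_CUBIC))
E
```

```text
(no output)
```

View pics/side1z.png

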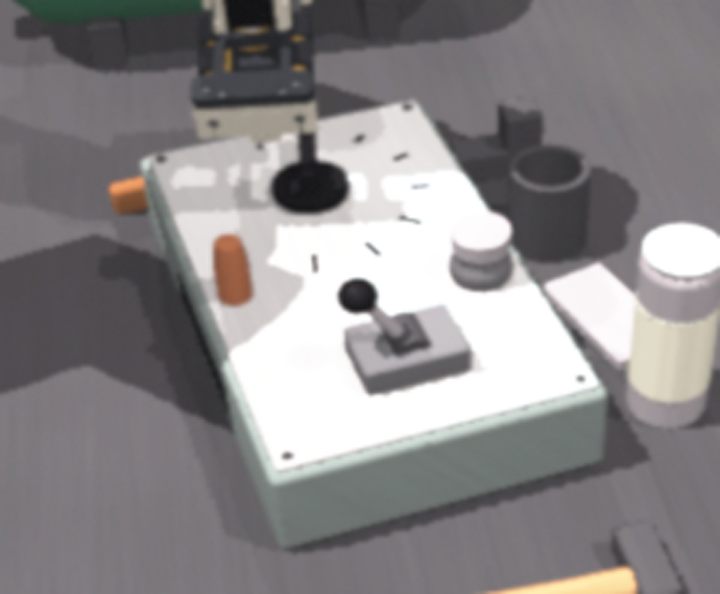

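View pics/top1z.png

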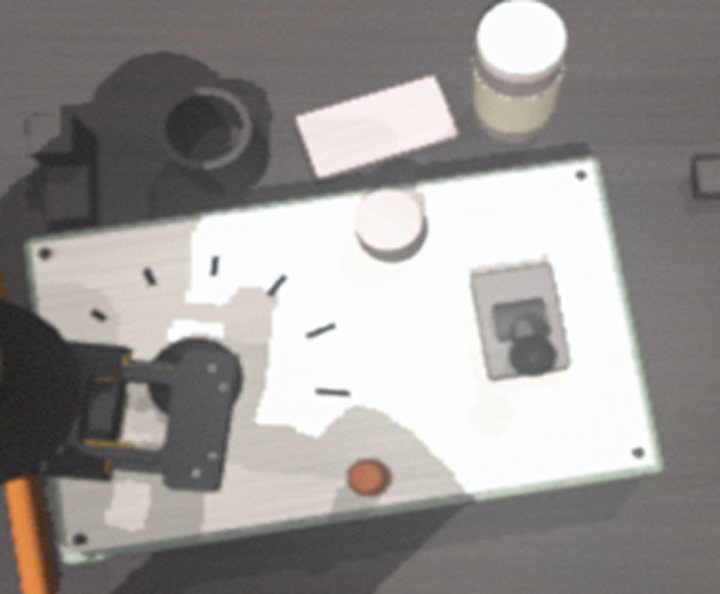

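The gripper stands left of the pointer with clearance and nothing has been disturbed. Next I close in on the bar and begin the arc about the axis.

Emit:
{"op": "jog_arm", "data": {
  "commands": [
    {"x": 0.4, "y": 0, "z": 0, "roll": 0},
    {"x": 0.4, "y": 0, "z": 0, "roll": 0},
    {"x": 0.3, "y": 0, "z": 0, "roll": 0},
    {"x": 0.2, "y": 0, "z": 0, "roll": 0},
    {"x": 0.1, "y": 0, "z": 0, "roll": 0},
    {"x": 0, "y": 0, "z": 0, "roll": 0}
  ]
}}

```text
clock: 4.2
tool_pos: [0.5108, 0.2451, 0.1066]
orientation: [180.0, 0.0, -5.7]
force: [-2.1, 0.6, 1.3]
opening: 0.0006
```

Emit:
{"op": "jog_arm", "data": {
  "commands": [
    {"x": 0.252, "y": -0.071, "z": 0, "roll": 0.05},
    {"x": 0.252, "y": -0.071, "z": 0, "roll": 0.05},
    {"x": 0.252, "y": -0.071, "z": 0, "roll": 0.05},
    {"x": 0.252, "y": -0.071, "z": 0, "roll": 0.05}
  ]
}}

```text
clock: 4.6
tool_pos: [0.5212, 0.2462, 0.1065]
orientation: [180.0, -0.0, -17.3]
force: [0.4, -0.1, 0.4]
opening: 0.0005
```

Emit:
{"op": "jog_arm", "data": {
  "commands": [
    {"x": 0.252, "y": -0.071, "z": 0, "roll": 0.05},
    {"x": 0.252, "y": -0.071, "z": 0, "roll": 0.05},
    {"x": 0.252, "y": -0.071, "z": 0, "roll": 0.05},
    {"x": 0.252, "y": -0.071, "z": 0, "roll": 0.05},
    {"x": 0.252, "y": -0.071, "z": 0, "roll": 0.05},
    {"x": 0.252, "y": -0.071, "z": 0, "roll": 0.05}
  ]
}}

```text
clock: 5.2
tool_pos: [0.5369, 0.2437, 0.1065]
orientation: [180.0, -0.0, -34.5]
force: [-1.5, 0.5, -0.1]
opening: 0.0
```

```bash
python3 - <<'E'
from h import *
for n in('top','side'):
    s=snap(n,n+'2.png'); cv2.imwrite(f'pics/{n}2z.png',cv2.resize(s['image'][150:370,160:400,::-1],None,fx=3,fy=2.7,interpolation=cv2.INTER_CUBIC))
p=pickle.load(open('pose.pkl','rb'));ax=cw(p,[-.005,.085,.1])[0]
o=ctrl.get_obs();y=np.radians(o['orientation'][2]);d=(ax-o['tool_pos'])[:2]
print('axis in tool',d@[np.cos(y),np.sin(y)],d@[np.sin(y),-np.cos(y)],'finger q',1.833+p[2]-y-np.pi/2,o['force'])
E
```

```text
axis in tool 0.016215992807259796 0.05017570880106611 finger q 1.0247726265276542 [-0.58505533  1.01952968  0.04196859]
```

View pics/side2z.png

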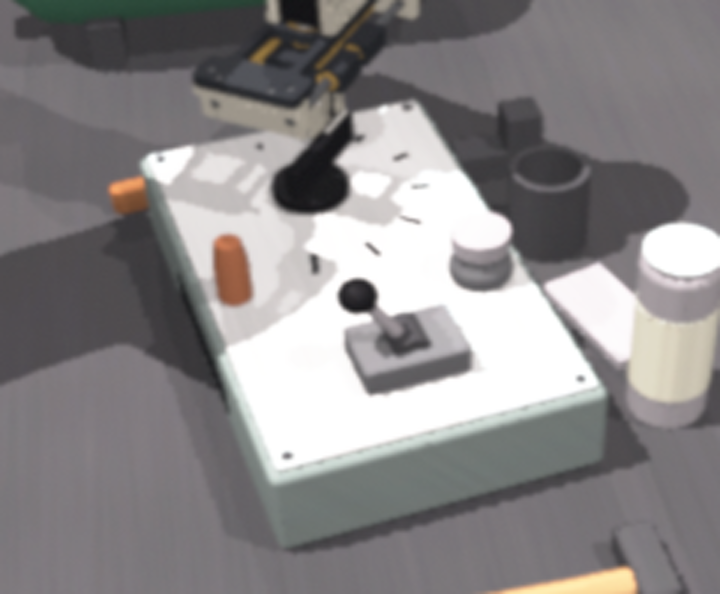

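View pics/top2z.png

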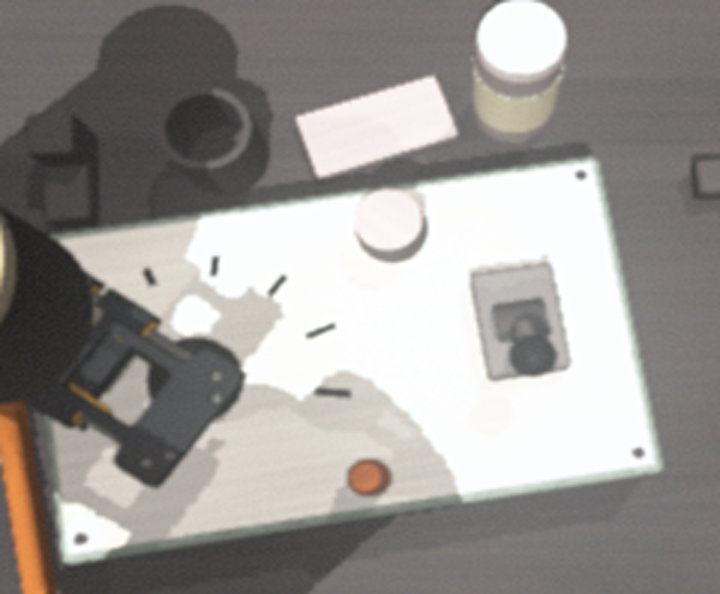

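The pointer has clicked to mark 3 ahead of the finger, and the finger is at q = 1.02. I continue.

Emit:
{"op": "jog_arm", "data": {
  "commands": [
    {"x": 0.252, "y": -0.071, "z": 0, "roll": 0.05},
    {"x": 0.252, "y": -0.071, "z": 0, "roll": 0.05},
    {"x": 0.252, "y": -0.071, "z": 0, "roll": 0.05},
    {"x": 0.252, "y": -0.071, "z": 0, "roll": 0.05},
    {"x": 0.252, "y": -0.071, "z": 0, "roll": 0.05},
    {"x": 0.252, "y": -0.071, "z": 0, "roll": 0.05},
    {"x": 0.252, "y": -0.071, "z": 0, "roll": 0.05},
    {"x": 0.252, "y": -0.071, "z": 0, "roll": 0.05},
    {"x": 0.252, "y": -0.071, "z": 0, "roll": 0.05},
    {"x": 0.252, "y": -0.071, "z": 0, "roll": 0.05},
    {"x": 0.252, "y": -0.071, "z": 0, "roll": 0.05}
  ]
}}

```text
clock: 6.4
tool_pos: [0.5606, 0.2282, 0.1065]
orientation: [180.0, -0.0, -65.9]
force: [-0.4, 1.4, 0.0]
opening: 0.0006
```

```bash
cat > st.py <<'E'
import sys
from h import *
i=sys.argv[1]
for n in('top','side'):
    s=snap(n,n+i+'.png'); cv2.imwrite(f'pics/{n}{i}z.png',cv2.resize(s['image'][150:370,160:400,::-1],None,fx=3,fy=2.7,interpolation=cv2.INTER_CUBIC))
p=pickle.load(open('pose.pkl','rb'));ax=cw(p,[-.005,.085,.1])[0]
o=ctrl.get_obs();y=np.radians(o['orientation'][2]);d=(ax-o['tool_pos'])[:2]
print('axis in tool',d@[np.cos(y),np.sin(y)],d@[np.sin(y),-np.cos(y)],'finger q',1.833+p[2]-y-np.pi/2,o['force'],o['joint_pos'].round(),o['clock'])
E
python3 st.py 3
```

```text
axis in tool 0.016249111014801077 0.04971752725220406 finger q 1.5734784363171017 [-0.95400868  1.67017182 -0.6420806 ] [ 41.  20. -17.  -0. -53. -16.] 6.5
```

View pics/side3z.png

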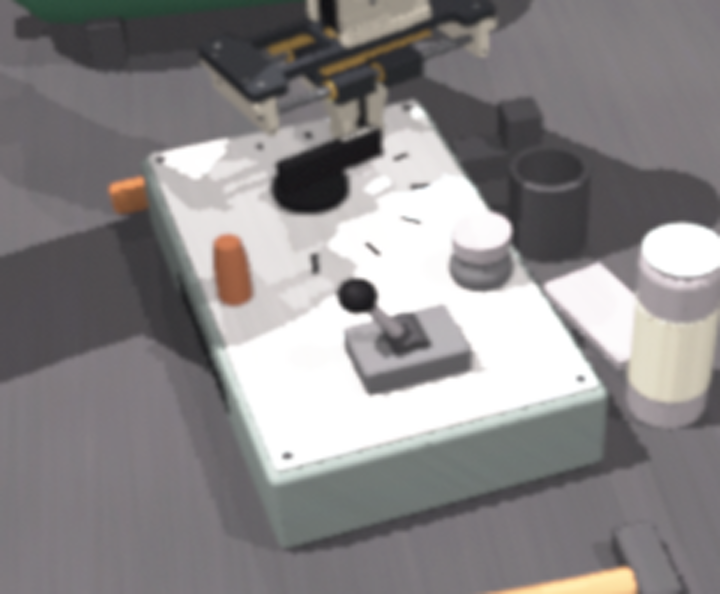

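View pics/top3z.png

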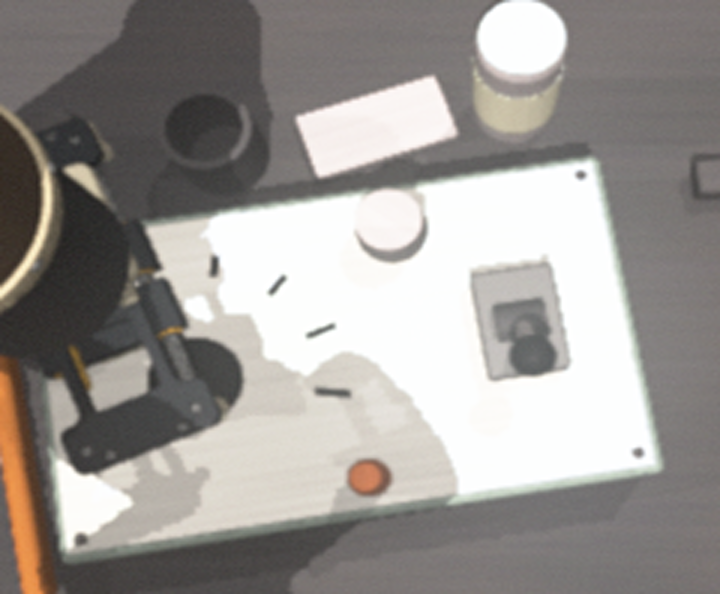

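The pointer is at mark 4. Mark 5 at (400,157) in the crop is still ahead of it. Next click.

Emit:
{"op": "jog_arm", "data": {
  "commands": [
    {"x": 0.252, "y": -0.071, "z": 0, "roll": 0.05},
    {"x": 0.252, "y": -0.071, "z": 0, "roll": 0.05},
    {"x": 0.252, "y": -0.071, "z": 0, "roll": 0.05},
    {"x": 0.252, "y": -0.071, "z": 0, "roll": 0.05},
    {"x": 0.252, "y": -0.071, "z": 0, "roll": 0.05},
    {"x": 0.252, "y": -0.071, "z": 0, "roll": 0.05},
    {"x": 0.252, "y": -0.071, "z": 0, "roll": 0.05},
    {"x": 0.252, "y": -0.071, "z": 0, "roll": 0.05},
    {"x": 0.252, "y": -0.071, "z": 0, "roll": 0.05},
    {"x": 0.252, "y": -0.071, "z": 0, "roll": 0.05}
  ]
}}

```text
clock: 7.5
tool_pos: [0.5723, 0.2051, 0.1065]
orientation: [-180.0, -0.0, -94.5]
force: [-0.5, 0.2, 0.3]
opening: 0.0003
```

```bash
python3 st.py 4
```

```text
axis in tool 0.01576492361975191 0.049377488530722366 finger q 2.072527751528718 [ 0.11311258 -0.33766972 -0.29347669] [ 38.  20. -17.   0. -53. -43.] 7.6
```

View pics/side4z.png

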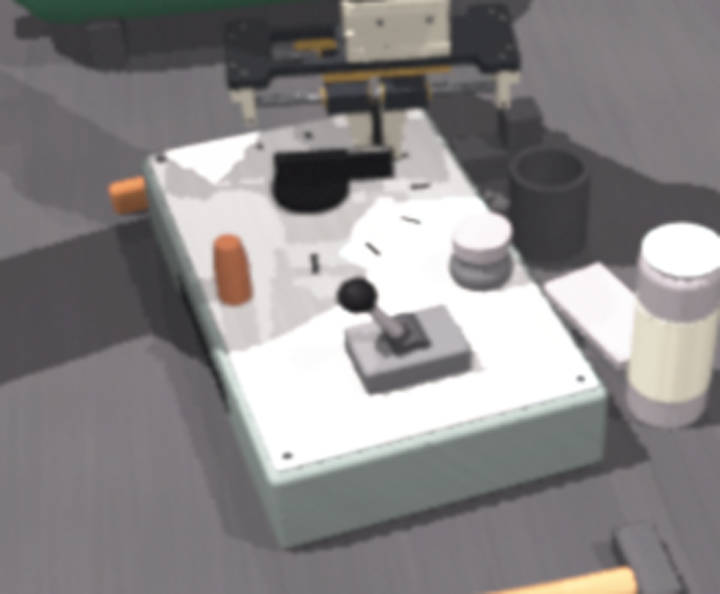

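```bash
cat > pt.py <<'E'
from h import *
p=pickle.load(open('pose.pkl','rb'))
for n in('top','side'):
  s=pickle.load(open(n+'0.pkl','rb'))
  for k in range(8):
    e=1.833-.5236*k
    x=proj(s,cw(p,[[-.005+.06*np.cos(e),.085+.06*np.sin(e),.126]]))[0]
    print(n,k+1,((x-[160,150])*[3,2.7]).round())
E
python3 pt.py
```

```text
top 1 [ 82. 414.]
top 2 [ 76. 365.]
top 3 [ 98. 319.]
top 4 [142. 288.]
top 5 [196. 281.]
top 6 [246. 298.]
top 7 [279. 335.]
top 8 [287. 384.]
side 1 [264. 115.]
side 2 [306. 106.]
side 3 [348. 110.]
side 4 [380. 125.]
side 5 [394. 148.]
side 6 [385. 174.]
side 7 [354. 194.]
side 8 [310. 204.]
```

The tip at about (391,152) matches mark 5, predicted at (394,148). The last click comes in smaller steps.

Emit:
{"op": "jog_arm", "data": {
  "commands": [
    {"x": 0.15, "y": -0.046, "z": 0, "roll": 0.03},
    {"x": 0.15, "y": -0.046, "z": 0, "roll": 0.03},
    {"x": 0.15, "y": -0.046, "z": 0, "roll": 0.03},
    {"x": 0.15, "y": -0.046, "z": 0, "roll": 0.03},
    {"x": 0.15, "y": -0.046, "z": 0, "roll": 0.03},
    {"x": 0.15, "y": -0.046, "z": 0, "roll": 0.03},
    {"x": 0.15, "y": -0.046, "z": 0, "roll": 0.03}
  ]
}}

```text
clock: 8.3
tool_pos: [0.5738, 0.1942, 0.1066]
orientation: [-180.0, 0.0, -106.7]
force: [1.1, 1.1, 0.0]
opening: 0.0003
```

Emit:
{"op": "jog_arm", "data": {
  "commands": [
    {"x": 0.1, "y": -0.031, "z": 0, "roll": 0.02},
    {"x": 0.1, "y": -0.031, "z": 0, "roll": 0.02}
  ]
}}

```text
clock: 8.5
tool_pos: [0.5737, 0.192, 0.1066]
orientation: [180.0, -0.0, -108.9]
force: [1.1, -0.6, 0.0]
opening: 0.0002
```

Emit:
{"op": "jog_arm", "data": {
  "commands": [
    {"x": 0.1, "y": -0.031, "z": 0, "roll": 0.02},
    {"x": 0, "y": 0, "z": 0, "roll": 0},
    {"x": 0, "y": 0, "z": 0, "roll": 0}
  ]
}}

```text
clock: 8.8
tool_pos: [0.5734, 0.191, 0.1065]
orientation: [180.0, -0.0, -110.0]
force: [-0.4, -0.1, 0.4]
opening: 0.0004
```

```bash
python3 st.py 5
```

```text
axis in tool 0.015838747460899676 0.049282456017352 finger q 2.3436383438538266 [ 0.06268049  0.00384495 -0.48736167] [ 37.  20. -17.  -0. -53. -57.] 8.9
```

View pics/side5z.png

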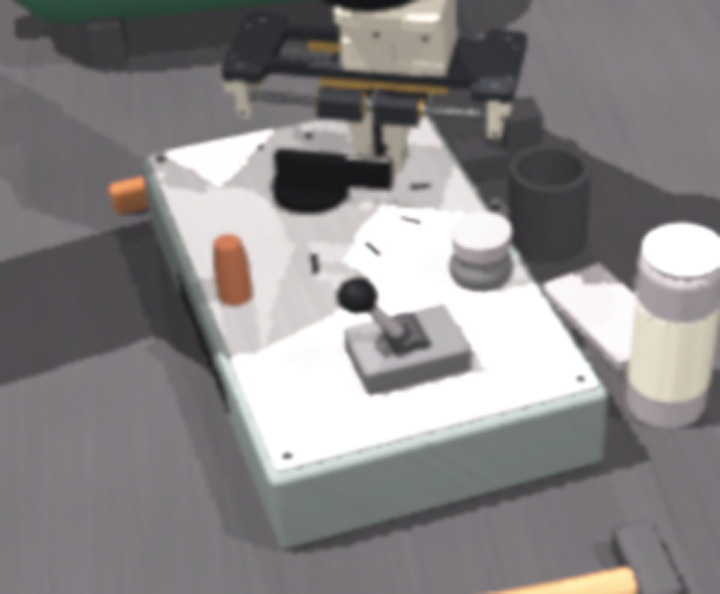

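Force near zero with the finger at q = 2.34, so it is at the crest. A little further.

Emit:
{"op": "jog_arm", "data": {
  "commands": [
    {"x": 0.1, "y": -0.031, "z": 0, "roll": 0.02},
    {"x": 0.1, "y": -0.031, "z": 0, "roll": 0.02},
    {"x": 0, "y": 0, "z": 0, "roll": 0},
    {"x": 0, "y": 0, "z": 0, "roll": 0}
  ]
}}

```text
clock: 9.3
tool_pos: [0.5735, 0.189, 0.1066]
orientation: [180.0, -0.0, -112.3]
force: [-0.5, -0.7, 0.8]
opening: 0.0004
```

```bash
python3 st.py 6
```

```text
axis in tool 0.015933993677330734 0.04937535931005779 finger q 2.383738570686435 [ 0.4773759   0.52011252 -0.36275474] [ 37.  20. -17.  -0. -53. -59.] 9.4
```

View pics/side6z.png

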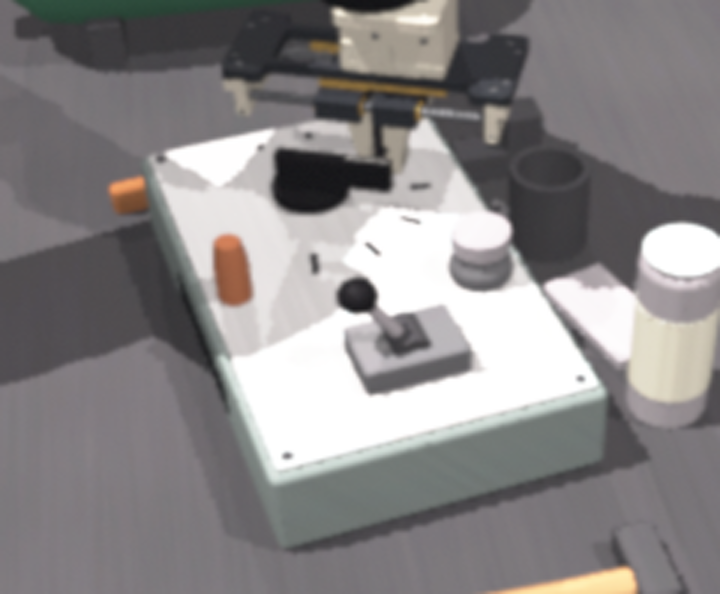

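Emit:
{"op": "jog_arm", "data": {
  "commands": [
    {"x": 0.1, "y": -0.031, "z": 0, "roll": 0.02},
    {"x": 0.1, "y": -0.031, "z": 0, "roll": 0.02},
    {"x": 0, "y": 0, "z": 0, "roll": 0},
    {"x": 0, "y": 0, "z": 0, "roll": 0}
  ]
}}

```text
clock: 9.8
tool_pos: [0.5733, 0.187, 0.1066]
orientation: [180.0, 0.0, -114.6]
force: [-1.3, -0.6, 0.5]
opening: 0.0004
```

```bash
python3 st.py 7
```

```text
axis in tool 0.01595122775659474 0.04938718256836531 finger q 2.4236949033821595 [-0.02299922 -0.28126878  0.7173911 ] [ 37.  20. -18.  -0. -53. -61.] 9.9
```

View pics/side7z.png

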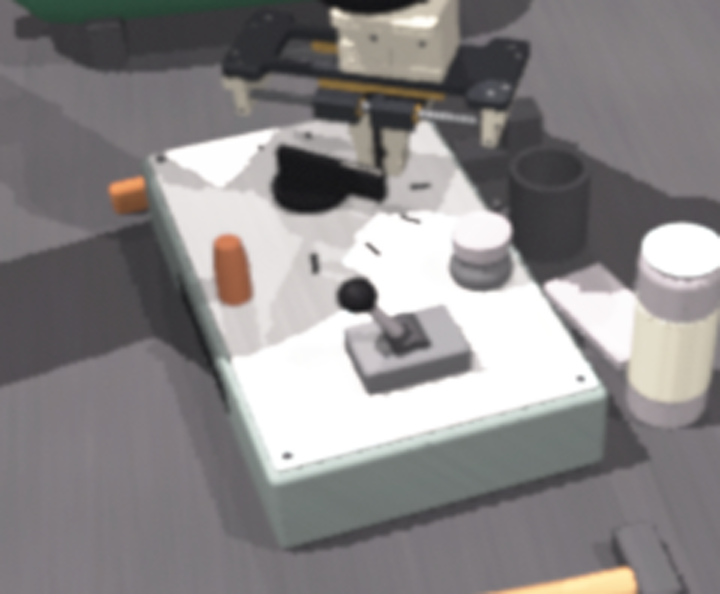

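It snapped to mark 6: the tip is at (384,178), predicted (385,174). I back away and raise.

Emit:
{"op": "jog_arm", "data": {
  "commands": [
    {"x": -0.5, "y": 0, "z": 0, "roll": 0},
    {"x": -1, "y": 0, "z": 0, "roll": 0},
    {"x": -1, "y": 0, "z": 0, "roll": 0},
    {"x": 0, "y": 0, "z": -3, "roll": 0},
    {"x": 0, "y": 0, "z": -4, "roll": 0},
    {"x": 0, "y": 0, "z": -4, "roll": 0},
    {"x": 0, "y": 0, "z": -2, "roll": 0},
    {"x": 0, "y": 0, "z": 0, "roll": 0}
  ]
}}

```text
clock: 10.7
tool_pos: [0.5857, 0.2114, 0.2406]
orientation: [-179.8, 0.3, -114.5]
force: [0.3, -0.7, 0.4]
opening: 0.0003
```

```bash
python3 st.py 8
```

```text
axis in tool 0.041645367826621725 0.04920756723776179 finger q 2.4236067090206137 [-0.78375548 -0.02892001 -0.17333865] [ 38.  15.  -6.  -0. -69. -62.] 10.8
```

View pics/side8z.png

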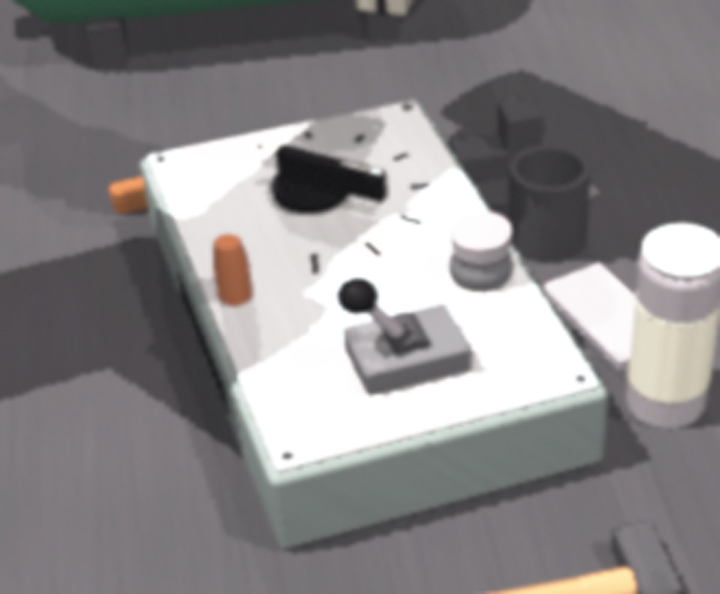

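View pics/top8z.png

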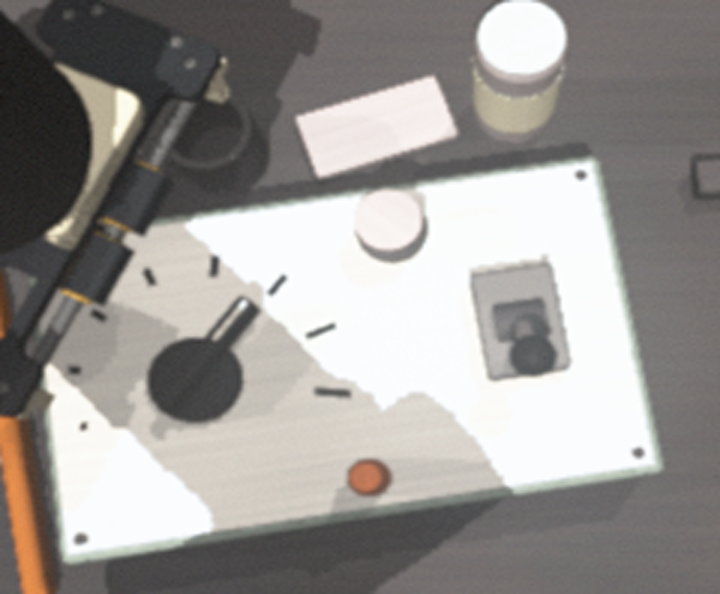

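Selector confirmed at mark 6: the top tip is at (246,300), predicted (246,298). Next I turn and go round to the robot side of the lever.

Emit:
{"op": "jog_arm", "data": {
  "commands": [
    {"x": 0, "y": 0, "z": 0, "roll": 0.14},
    {"x": 0, "y": 0, "z": 0, "roll": 0.14},
    {"x": 0, "y": 0, "z": 0, "roll": 0.14},
    {"x": 0, "y": 0, "z": 0, "roll": 0.14},
    {"x": 0, "y": 0, "z": 0, "roll": 0.14},
    {"x": 0, "y": 0, "z": 0, "roll": 0.14},
    {"x": 0, "y": 0, "z": 0, "roll": 0.141},
    {"x": 2.35, "y": -3.38, "z": 0, "roll": 0},
    {"x": 2.35, "y": -3.38, "z": 0, "roll": 0},
    {"x": 2.35, "y": -3.38, "z": 0, "roll": 0},
    {"x": 2.35, "y": -3.38, "z": 0, "roll": 0},
    {"x": 2.35, "y": -3.38, "z": 0, "roll": 0}
  ]
}}

```text
clock: 12.0
tool_pos: [0.4934, 0.023, 0.2351]
orientation: [-180.0, -0.1, -170.8]
force: [0.5, 0.0, 0.1]
opening: 0.0005
```

Emit:
{"op": "jog_arm", "data": {
  "commands": [
    {"x": 2.35, "y": -3.38, "z": 0, "roll": 0},
    {"x": 0, "y": 0, "z": 0, "roll": 0},
    {"x": 0, "y": 0, "z": 0, "roll": 0}
  ]
}}

```text
clock: 12.3
tool_pos: [0.4765, -0.0136, 0.2358]
orientation: [-180.0, -0.1, -170.9]
force: [0.3, 0.2, -0.1]
opening: 0.0005
```

```bash
cat > lv.py <<'E'
from h import *
p=pickle.load(open('pose.pkl','rb'));o=ctrl.get_obs()
print('console frame',R.from_euler('z',-p[2]).apply(o['tool_pos']-[p[0],p[1],0]),o['orientation'],o['force'],o['clock'])
E
python3 lv.py
```

```text
console frame [-0.08298488 -0.11169098  0.23582534] [-1.79995844e+02 -6.23786514e-02 -1.70874322e+02] [ 0.34001585  0.21014104 -0.10344646] 12.3
```

Emit:
{"op": "jog_arm", "data": {
  "commands": [
    {"x": 0, "y": 0, "z": 3, "roll": 0},
    {"x": 0, "y": 0, "z": 3, "roll": 0},
    {"x": 0, "y": 0, "z": 2.4, "roll": 0},
    {"x": 0, "y": 0, "z": 0, "roll": 0},
    {"x": -1, "y": 0, "z": 0, "roll": 0},
    {"x": -1, "y": 0, "z": 0, "roll": 0},
    {"x": -0.5, "y": 0, "z": 0, "roll": 0},
    {"x": 0, "y": 0, "z": 0, "roll": 0}
  ]
}}

```text
clock: 13.1
tool_pos: [0.5032, -0.0086, 0.1532]
orientation: [180.0, 0.1, -170.8]
force: [-0.6, -0.1, 0.6]
opening: 0.0005
```

```bash
python3 lv.py; python3 st.py 9
```

```text
console frame [-0.05585445 -0.11102127  0.15319252] [ 1.79995781e+02  7.38246874e-02 -1.70786075e+02] [-0.58958242 -0.09694959  0.56826334] 13.1
axis in tool -0.05191241868795848 0.19626715656482321 finger q 3.4051587504300995 [-0.14737453  0.0823547  -0.78474361] [  21.    8.  -27.   -0.  -55. -102.] 13.2
```

View pics/side9z.png

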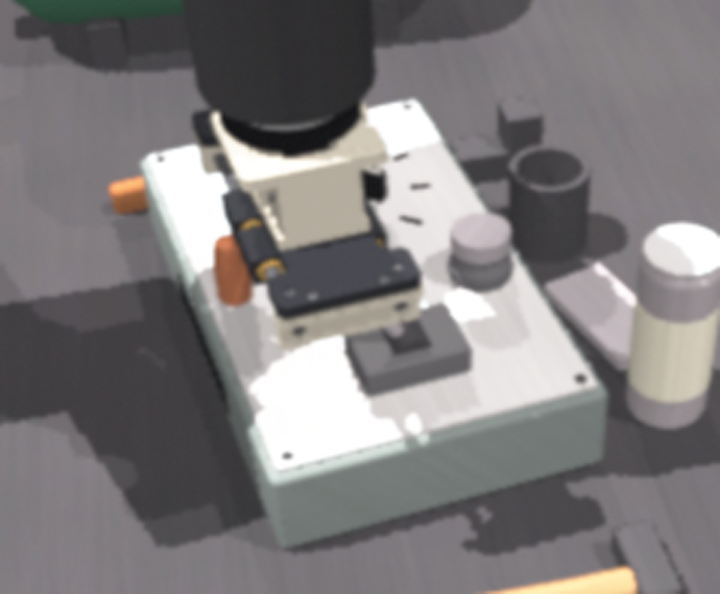

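In position behind the ball and clear of the nozzle. Pushing the lever over.

Emit:
{"op": "jog_arm", "data": {
  "commands": [
    {"x": -0.5, "y": 0, "z": 0, "roll": 0},
    {"x": -0.5, "y": 0, "z": 0, "roll": 0},
    {"x": -0.6, "y": 0, "z": 0, "roll": 0},
    {"x": -0.6, "y": 0, "z": 0, "roll": 0},
    {"x": -0.6, "y": 0, "z": 0, "roll": 0},
    {"x": -0.6, "y": 0, "z": 0, "roll": 0},
    {"x": -0.6, "y": 0, "z": 0, "roll": 0},
    {"x": -0.6, "y": 0, "z": 0, "roll": 0},
    {"x": -0.5, "y": 0, "z": 0, "roll": 0},
    {"x": -0.4, "y": 0, "z": 0, "roll": 0},
    {"x": 0, "y": 0, "z": 0, "roll": 0}
  ]
}}

```text
clock: 14.3
tool_pos: [0.5565, -0.0001, 0.1523]
orientation: [-180.0, -0.0, -170.8]
force: [0.0, -0.1, 0.6]
opening: 0.0003
```

Emit:
{"op": "jog_arm", "data": {
  "commands": [
    {"x": -0.2, "y": 0, "z": 0, "roll": 0},
    {"x": -0.1, "y": 0, "z": 0, "roll": 0},
    {"x": 0, "y": 0, "z": 0, "roll": 0}
  ]
}}

```text
clock: 14.6
tool_pos: [0.5588, 0.0003, 0.1525]
orientation: [180.0, -0.0, -170.8]
force: [-1.3, -1.0, -1.9]
opening: 0.0002
```

```bash
python3 lv.py
```

```text
console frame [ 0.00046165 -0.11124637  0.1524545 ] [ 1.79998487e+02 -1.73765177e-02 -1.70790361e+02] [-1.3263566  -1.03039647 -1.93258175] 14.6
```

Emit:
{"op": "jog_arm", "data": {
  "commands": [
    {"x": -0.1, "y": 0, "z": 0, "roll": 0},
    {"x": -0.1, "y": 0, "z": 0, "roll": 0},
    {"x": 0, "y": 0, "z": 0, "roll": 0}
  ]
}}

```text
clock: 14.9
tool_pos: [0.561, 0.0007, 0.1526]
orientation: [-180.0, 0.0, -170.8]
force: [-1.3, 0.0, -0.6]
opening: 0.0004
```

Emit:
{"op": "jog_arm", "data": {
  "commands": [
    {"x": -0.1, "y": 0, "z": 0, "roll": 0},
    {"x": -0.1, "y": 0, "z": 0, "roll": 0},
    {"x": 0, "y": 0, "z": 0, "roll": 0}
  ]
}}

```text
clock: 15.2
tool_pos: [0.5631, 0.001, 0.1526]
orientation: [-180.0, 0.0, -170.8]
force: [-0.6, 0.3, -0.5]
opening: 0.0003
```

```bash
python3 lv.py; python3 st.py 10
```

```text
console frame [ 0.00477136 -0.11125899  0.15255019] [-1.79998035e+02  2.79774085e-03 -1.70785319e+02] [-0.60101511  0.2739919  -0.46582917] 15.2
axis in tool 0.009960704458003119 0.1962313669076885 finger q 3.4047908947297163 [-0.86026991  0.25006761 -1.39962438] [  20.   14.  -20.    0.  -57. -101.] 15.3
```

View pics/side10z.png

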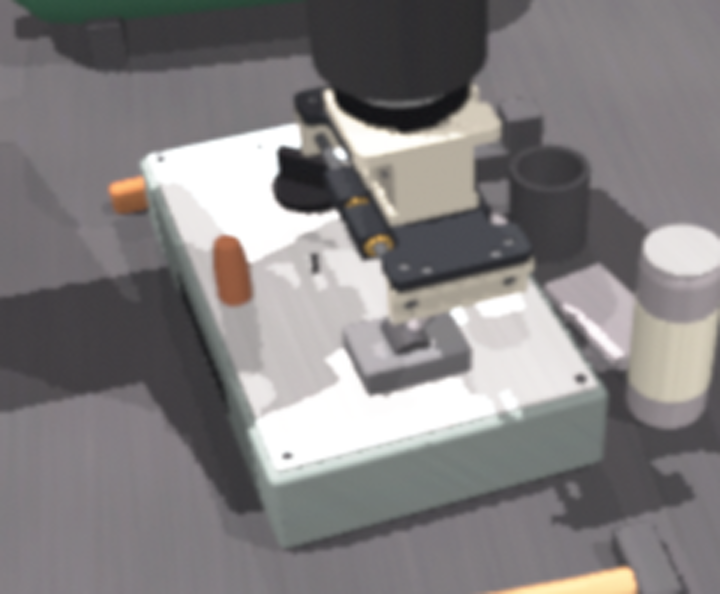

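Emit:
{"op": "jog_arm", "data": {
  "commands": [
    {"x": -0.1, "y": 0, "z": 0, "roll": 0},
    {"x": 0, "y": 0, "z": 0, "roll": 0}
  ]
}}

```text
clock: 15.5
tool_pos: [0.5638, 0.0011, 0.1525]
orientation: [-180.0, -0.0, -170.8]
force: [-1.2, -0.3, -0.7]
opening: 0.0002
```

Emit:
{"op": "jog_arm", "data": {
  "commands": [
    {"x": -0.05, "y": 0, "z": 0, "roll": 0},
    {"x": 0, "y": 0, "z": 0, "roll": 0}
  ]
}}

```text
clock: 15.7
tool_pos: [0.5639, 0.0011, 0.1524]
orientation: [-180.0, -0.1, -170.8]
force: [-3.7, 0.0, -0.2]
opening: 0.0003
```

The arm stopped advancing and force rose to 3.7 N, so the lever is at its stop. Back off and rise.

Emit:
{"op": "jog_arm", "data": {
  "commands": [
    {"x": 0.5, "y": 0, "z": 0, "roll": 0},
    {"x": 2, "y": 0, "z": 0, "roll": 0},
    {"x": 2, "y": 0, "z": 0, "roll": 0},
    {"x": 0, "y": 0, "z": -3, "roll": 0},
    {"x": 0, "y": 0, "z": -4, "roll": 0},
    {"x": 0, "y": 0, "z": -4, "roll": 0},
    {"x": 2, "y": -3, "z": -4, "roll": 0},
    {"x": 0, "y": -4, "z": 0, "roll": 0},
    {"x": 0, "y": -4, "z": 0, "roll": 0},
    {"x": 0, "y": -4, "z": 0, "roll": 0},
    {"x": 0, "y": -4, "z": 0, "roll": 0},
    {"x": 0, "y": 0, "z": 0, "roll": 0}
  ]
}}

```text
clock: 16.9
tool_pos: [0.5323, -0.1982, 0.2996]
orientation: [-179.9, 0.0, -171.0]
force: [-0.5, 0.2, -0.1]
opening: 0.0007
```

```bash
python3 lv.py; python3 st.py 11; python3 - <<'E'
from h import *
p=pickle.load(open('pose.pkl','rb'))
for n in('top','side'):
  s=pickle.load(open(n+'0.pkl','rb'));
  for a in(.85,1):print(n,a,((proj(s,cw(p,[.06*np.sin(a-.5),-.11,.107+.06*np.cos(a-.5)]))-[160,150])*[3,2.7]).round())
E
```

```text
console frame [-0.05770035 -0.30286889  0.2996451 ] [-1.79926503e+02  4.06120880e-02 -1.70988275e+02] [-0.46426252  0.17576844 -0.1292847 ] 16.9
axis in tool -0.05141698530686292 0.38516499519924713 finger q 3.4070560324020036 [-0.65397716 -0.32384388  0.31637042] [ -0.   8.  -7.   0. -75. -81.] 17.0
top 0.85 [[516. 276.]]
top 1 [[513. 264.]]
side 0.85 [[435. 273.]]
side 1 [[448. 274.]]
```

View pics/side11z.png

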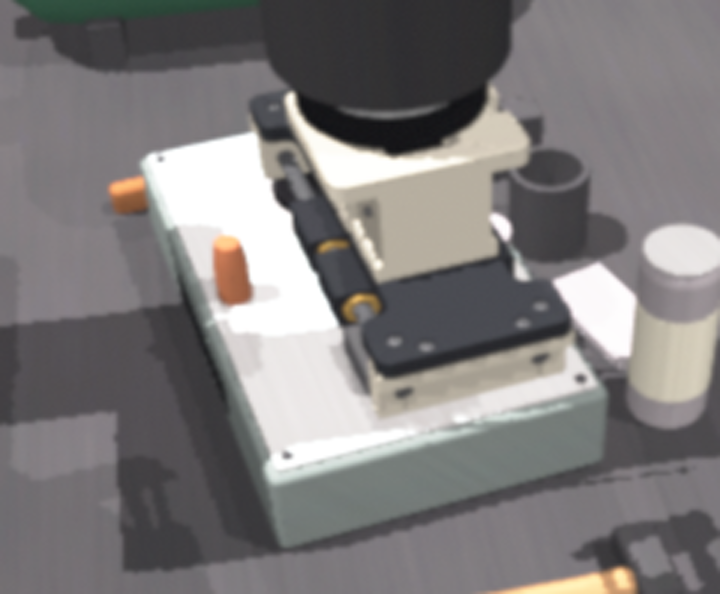

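View pics/top11.png

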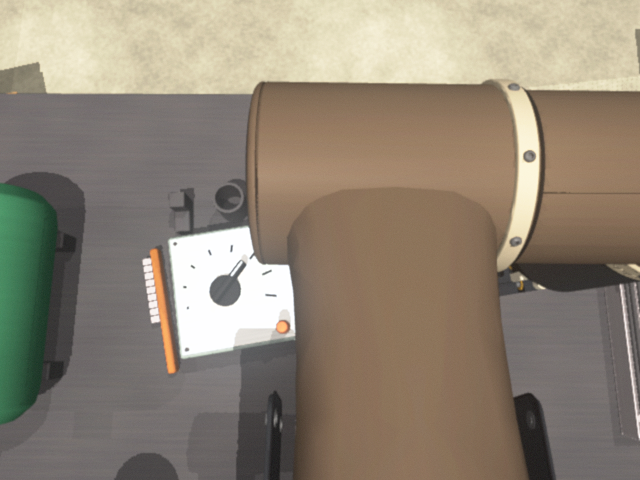

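The lever is hidden behind the arm, so I move left, high above the console, to uncover it.

Emit:
{"op": "jog_arm", "data": {
  "commands": [
    {"x": 0, "y": 4, "z": 0, "roll": 0},
    {"x": 0, "y": 4, "z": 0, "roll": 0},
    {"x": 0, "y": 4, "z": 0, "roll": 0},
    {"x": 0, "y": 4, "z": 0, "roll": 0},
    {"x": 0, "y": 4, "z": 0, "roll": 0},
    {"x": 0, "y": 4, "z": 0, "roll": 0},
    {"x": 0, "y": 4, "z": 0, "roll": 0},
    {"x": 0, "y": 4, "z": 0, "roll": 0},
    {"x": 0, "y": 4, "z": 0, "roll": 0},
    {"x": 0, "y": 4, "z": 0, "roll": 0},
    {"x": 0, "y": 4, "z": 0, "roll": 0},
    {"x": 0, "y": 0, "z": 0, "roll": 0}
  ]
}}

```text
clock: 18.2
tool_pos: [0.46, 0.2445, 0.2998]
orientation: [179.9, 0.1, -170.5]
force: [0.2, -0.1, -1.0]
opening: 0.0003
```

```bash
python3 st.py 12
```

```text
axis in tool -0.052712268125540154 -0.05773553168605241 finger q 3.401369667976626 [ 0.73275676 -0.86119686  0.01402711] [  49.    3.  -12.    0.  -75. -130.] 18.3
```

View pics/side12z.png

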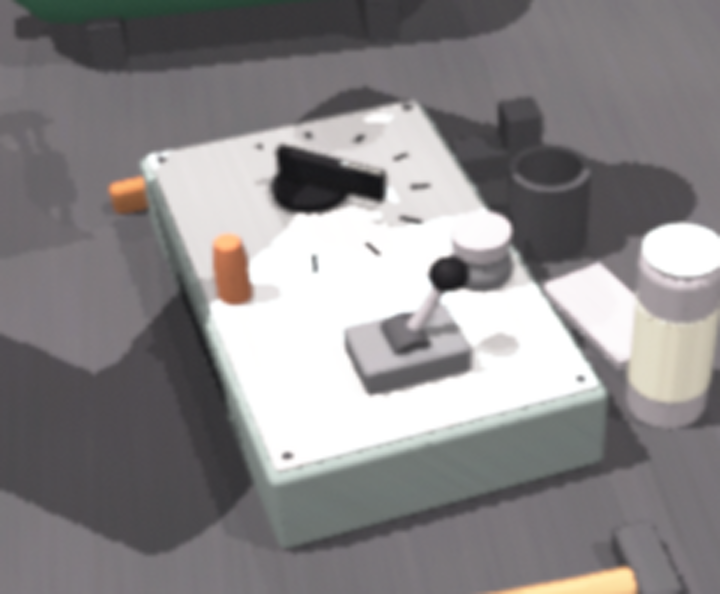

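View pics/top12.png

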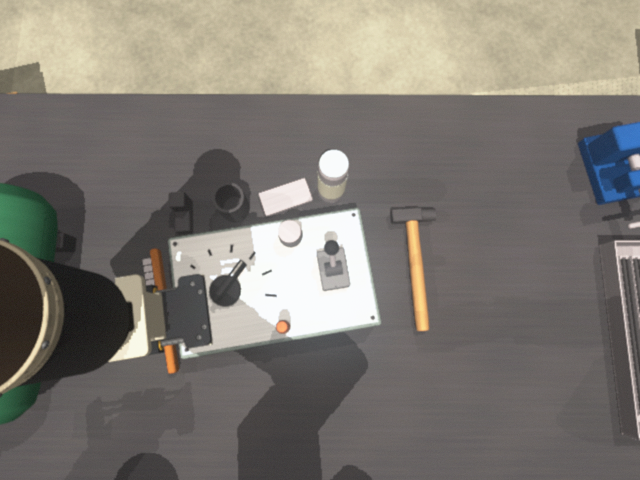

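The ball is at (449,273) in the side crop; the prediction for 1.0 rad is (448,274). The selector is still at mark 6 and the other items are where they were. Handing in.

```bash
python3 -c "
from plant import ctrl
print(ctrl.close_job())"
```

```text
the job is handed in; nothing more can be done
None
```

The selector is at the sixth mark and the mains lever is fully over. I handed the job in at about 18 s of the 64 s allowed; it reports no verdict.

- **Selector:** it started at mark 2. I swept the closed fingertips clockwise through four clicks and stopped when the last snap was seen. Its tip then lay within about 4 px (enlarged picture) of where mark 6 is predicted, in both cameras. The last pictures show it still there.
- **Mains lever:** I pushed the ball away from the robot until the arm stopped advancing, at 3.7 N. In the side picture the ball then matched the fully-on position (1.0 rad) within about 1 px.
- **Forces:** the highest I read was about 4 N, but I only had readings at the end of each move.
- **Bystanders:** those in view in the last pictures looked unmoved. The brush was partly hidden by the gripper. I judged this by eye and did not measure it.
- **At hand-in:** the arm was clear of everything, with the fingertips about 0.3 m above the bench.

**Checks that disagreed:**
- My first console fit was several pixels off, because I took the 70 mm as the distance to the middle of the mark bars. Taking it as the distance to their inner ends brought both cameras to under 1 px.
- The two cameras place the console about 2 mm apart, within the stated calibration.
- The last click came with the fingers at about 2.4 rad, slightly past the nominal half-way of 2.36.

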